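# Reset the iris lever of a microscope light base to the long scale mark

## Task

On the white light base, close the iris fully by pushing its lever round until it rests against the square stop block, then push the lever back from its other side until its pointer stands at the one long mark of the scale, and leave it there, at rest. Only push the lever, never grip it between the fingers, and leave the circuit board on the window and the other things on the bench where they are.

Things in the scene. Friction and masses are not known exactly. Their poses are not given: they have to be found in the camera images.
- light_base: white housing fixed to the bench, flat top 60 mm above it. Origin: on the bench under the ring's vertical turning axis; z up. Top spans x -150 to 90 mm, y -125 to 125 mm; the lever sweeps over its -x side. On the top: white round window (76 mm across, 6 mm high) on the axis; a metal socket 12 mm high at x 67, y 85; a knob 10 mm high at x 67, y -85.
- stop_block (a point): top centre of the closed-end stop: a square dark steel block 24 x 20 mm, 10 mm high on the housing's top, about 78 mm from the ring's axis. The open-end stop, at the other end of the lever's travel, is a round dark steel pin 10 mm across and 10 mm high.
- iris_ring (a joint): angle of the black ring (112 mm across, top 73 mm above the bench) and its lever: 0 = iris closed, lever at the square block; grows counter-clockwise seen from above as it opens; 2.0 rad = at the round pin. At q the lever points along (cos a, sin a) in the light_base frame, a = 2.142 + q. Dry friction 0.1 N m, no spring: 1 to 2 N at the tab move it and it stays where left.
- lever_tab (a point): top centre of the upright tab on the lever, 82 mm from the axis, 104 mm above the bench. Tab: 20 mm along the lever, 12 mm thick across it, from 70 to 104 mm above the bench, on a lever bar 12 mm wide. -x axis points outward along the lever, +y to the closed side, z up. Nothing else on the base is higher than 76 mm above the bench.
- pointer_tip (a point): outer end of the thin pointer (4 mm wide) on the lever, 103 mm from the axis, 66 mm above the bench.
- long_mark (a point): inner end of the long scale mark, 105 mm from the ring's axis. The scale is a flat metal arc on the housing with seven dark radial marks 0.14 rad apart: the middle one is 26 mm long and 4 mm wide, the other six are 9 mm long. The arc sits at a different angle each time.
- circuit_board: small loose circuit board 44 x 30 x 10 mm lying on the white window, not to be disturbed; origin at the centre of its underside.
- wire_spool: loose grey wire spool 60 mm across, 46 mm high, on the bench beside the base, not to be disturbed; origin at the centre of its underside.
- flux_jar: loose amber jar with black cap, 48 mm across, 60 mm high, on the bench beside the base, not to be disturbed; origin at the centre of its underside.
- screwdriver: loose screwdriver 170 mm long lying on the bench behind the base, not to be disturbed; origin at the middle of its underside.

How it is judged:
On the way, in this order (a step that is already met when the one before it is completed fails the run):
1. the iris is fully closed: the lever rests against the square stop block (within 0.04 rad) (value of joint iris_ring below 0.04 rad), for 0.2 s.
2. the pointer stands at the long mark (horizontal distance between pointer_tip and long_mark below 0.0055 m), for 0.2 s.
At the end, for the whole second after the job is handed in: After having been closed against its stop, the lever is at rest with its pointer's tip within 5.5 mm (about 5 mm along the arc) of the inner end of the long mark; board, spool, jar and screwdriver are where they were (horizontal distance between pointer_tip and long_mark below 0.0055 m and velocity of joint iris_ring between -0.02 and 0.02 rad/s and distance of circuit_board from where it was at the start of the episode below 0.015 m and distance of each of wire_spool, flux_jar, screwdriver from where it was at the start of the episode below 0.02 m); the robot touches nothing.
It fails at once if the lever's tab is gripped: fingers press on both flanks at once (contact force between the fingers and iris_ring_c14 above 1 N and contact force between the fingers and iris_ring_c15 above 1 N).
It fails at once if a bystander is disturbed or lifted: the board moved 15 mm, or the spool, jar or screwdriver 20 mm (distance of circuit_board from where it was at the start of the episode above 0.015 m or distance of any of wire_spool, flux_jar, screwdriver from where it was at the start of the episode above 0.02 m).
It also fails if it takes over 51 s, if anything falls off the work surface, if the arm or the gripper's body presses on something with over 40 N, if the wrist force passes 120 N, or if a joint passes its speed limit or range.

## Robot

A 6-joint arm with a two-finger parallel gripper is mounted at the origin on the work surface. World frame = base frame: x ahead of the robot, y to its left, z up, the work surface at z = 0. Lengths are in m, angles in rad, forces in N, time in s.
With the tool pointing down it reaches from about 0.325 to 0.9 m from the base axis. Payload 6.1 kg.
Tool frame: the origin (TCP) lies at the very end of the fingers, on their centre line; the grasp point (between the pads) lies r.tcp_to_grasp behind it (r.tcp_to_grasp is the distance from the TCP to the grasp point, in m); z points along the fingers, y is the line along which they close (so a half turn about z gives the same grasp; the last joint's range is limited). The gripper opens to 87 mm and grips with 3 to 60 N. Pads are 19 mm wide; open, the fingers measure 117 mm over their backs; the gripper's body (75 mm by 190 mm) begins 51 mm behind the grasp point.
Start: joints at [1.202, 0.22, 1.526, -0, 1.395, -0.126], TCP at [0.15, 0.607, 0.223] pointing down, gripper open.
Joint ranges: [-2.98, 2.98], [-0.91, 2.08], [0.09, 2.57], [-1.24, 4.39], [0.2, 2.65], [-2.68, 2.68]. Speed limits (rad/s): [2.57, 2.57, 3.01, 3.14, 3.14, 3.14].

## Interface

Orientations are given as a unit quaternion [w, x, y, z].
In Python, from station import r gives the robot as it stands.
- The arm moves only by the shell command python3 -m pendant 'ROWS' [FORCE]. ROWS is JSON, a list of rows, each an object with "angular": the turn, a rotation vector about the tool's x, y, z in degrees, a list of three; "xyz": the shift along the tool's x, y, z in cm, a list of three; "gripper": the finger opening in cm, from 0 to 8.7. A call has 1 to 20 rows; each row shifts and turns the commanded pose from where the row before left it, along the tool's axes as they then stand; what a row does not reach is not made up. A row lasts 1/12 s, in which the tool goes at most 41.7 mm and 7.16 degrees, less where a joint would pass 70% of its speed; a pose out of reach is approached as far as the arm can. A call with a gripper value outside its range is refused whole. The fingers move at their own pace and stop on an object; FORCE is the grip in N (left out, the last holds). Time passes only in rows, so rows that do not move let the fingers close. It gives the time, the measured TCP pose, the force, the opening and the grip force at its end, in the units of the state.
- r.observe(): the state, without advancing time (a new reading comes with each control period).
- r.camera(name): name is "scene" or "top" or "wrist"; returns a dict with "image" (420x560x3 uint8, red, green, blue), "range_z" (420x560 float32, m along the optical axis (not along the pixel's ray), 0 where there is no reading), "vfov" (degrees; the focal length in pixels is half the picture's height over the tangent of half this angle, whatever the lens; pixels are square), "cx", "cy" (the principal point, pixels), "R" (3x3) and "t" (3): a world point X has camera coordinates R X + t; the wrist camera has in their place "hand_eye" (4x4, takes a point from camera to tool coordinates, whose origin is the TCP and whose axes are the flange's). Camera axes: x right, y down, z forward; pixel columns grow to the right and rows downward; lengths in m; the calibration is good to about 2 mm. A picture is of the moment at which its call begins: read the wrist's pose just before it.
- r.job_done(): hands the job in; it is judged then, once.
Trained networks look in a picture, given as the dict that the camera call returned (one of the last four; its "shot" number tells which), for a name from the list of things; names that differ only in an ending like _2 or _b are one class to them, and where a whole thing is asked for, a point or a joint stands for the part that bears it (a point fixed in the world has none). Each returns a list of dicts, best first, with "p" (0 to 1); they miss things now and then, are a little off and sometimes report something else, mostly with a low value. They report only what shows in the picture. A call takes as long as a camera call.
- r.look_for(picture, query): "centre" ([row, column] in pixels, amid what is visible of it).
- r.trace(picture, query): "mask" (420x560 bool, what is visible of it) and "centre" ([row, column] in pixels, amid what is visible of it).
The state is a dict: "time": time; "joint_positions": joint angles; "dq": joint speeds; "effort": joint torques, N m; "position": TCP position; "tool_rot": TCP orientation; "wrist_force": force on the tool from outside, world axes, zero at the start; "wrist_torque": the same for the moment, N m; "opening": finger opening in m; "grip_force": force on a finger pad.
Only numpy, scipy, OpenCV 4.12 (cv2) and the standard library are available. Lean on these libraries where they do the work, as an engineer would, in place of code of your own. Each camera call takes 0.05 s, during which the arm holds its last target. There are 200 camera calls.

## Working session

There is one attempt and no reset: what is moved stays moved. The work goes in short steps, Python scripts to look and compute and a shell command to move; the robot and the scene stay as the last step left them, time stands still between calls to the robot, and variables do not carry over. Pictures are saved under pics/ and viewed, at most 10 in all, crops included, and the job is handed in when it is done.

```bash
mkdir -p pics; cat > h.py <<'E'
import numpy as np, cv2
from station import r
def f(c): return 210/np.tan(np.radians(c['vfov'])/2)
def world(c,row,col,z=None):
    d=np.array([(col-c['cx'])/f(c),(row-c['cy'])/f(c),1.])
    R,t=np.array(c['R']),np.array(c['t'])
    o=-R.T@t; w=R.T@d
    if z is None: s=np.median(c['range_z'][int(row)-1:int(row)+2,int(col)-1:int(col)+2])
    else: s=(z-o[2])/w[2]
    return o+s*w
E
python3 - <<'E'
from h import *
s=r.observe();print(s['position'],s['tool_rot'],s['opening'],r.tcp_to_grasp)
ims=[]
for n in('top','scene'):
    c=r.camera(n); cv2.imwrite(f'pics/{n}.png',c['image'][...,::-1])
    for q in('light_base','stop_block','iris_ring','lever_tab','pointer_tip','long_mark','circuit_board'):
        try:
            for l in r.look_for(c,q)[:2]: print(n,q,round(l['p'],2),np.round(l['centre']),world(c,*l['centre']).round(3))
        except Exception as e: print(q,e)
E
```

```text
[0.15003254 0.6060691  0.22141556] [-2.44540628e-04  1.21104104e-01  9.92639316e-01 -9.61175920e-04] 0.08679030878832455 0.0187
top light_base 0.63 [270. 320.] [ 0.541 -0.024  0.066]
top stop_block 0.93 [273. 318.] [ 0.536 -0.022  0.065]
top stop_block 0.7 [266. 334.] [ 0.554 -0.05   0.066]
top iris_ring 0.71 [252. 320.] [ 0.575 -0.021  0.071]
top lever_tab 0.56 [268. 335.] [ 0.55  -0.051  0.065]
top pointer_tip 0.66 [275. 331.] [ 0.537 -0.045  0.071]
top long_mark 0.74 [318. 333.] [ 0.46  -0.059  0.065]
top long_mark 0.64 [261. 339.] [ 0.566 -0.059  0.06 ]
top circuit_board 0.61 [254. 320.] [ 0.571 -0.02   0.072]
scene light_base 0.82 [244. 230.] [ 0.587 -0.065  0.07 ]
scene stop_block 0.68 [243. 230.] [ 0.585 -0.065  0.071]
scene iris_ring 0.94 [240. 229.] [ 0.572 -0.055  0.064]
scene lever_tab 0.6 [239. 230.] [ 0.572 -0.052  0.064]
scene pointer_tip 0.82 [243. 235.] [ 0.586 -0.053  0.064]
scene long_mark 0.92 [218. 190.] [ 0.463 -0.06   0.062]
scene circuit_board 0.79 [230. 236.] [ 0.568 -0.028  0.067]
scene circuit_board 0.65 [243. 230.] [ 0.585 -0.065  0.071]
```

View pics/top.png

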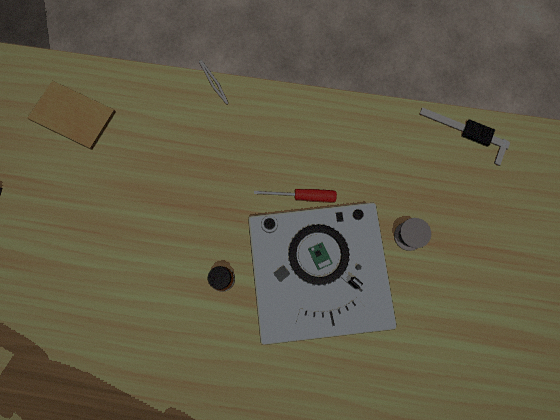

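The top view shows the base with its ring centred near (254,319). The square block is at (272,282), the round pin near (267,359), the lever near (283,354) and the long mark near (318,332). Next I'll zoom in and compute positions.

```bash
python3 - <<'E'
from h import *
c=r.camera('top')
im=c['image'][...,::-1]
cv2.imwrite('pics/crop.png',cv2.resize(im[195:350,240:405],None,fx=4.5,fy=3.8*4.5/4.5,interpolation=cv2.INTER_CUBIC) if 0 else cv2.resize(im[200:350,245:400],None,fx=4,fy=4,interpolation=cv2.INTER_CUBIC))
g=im.max(2)
# ring: dark pixels connected
dark=(g<45).astype(np.uint8); 
n,l,st,ce=cv2.connectedComponentsWithStats(dark[200:350,245:400])
for i in range(1,n):
    if st[i][4]>5: 
        p=ce[i][::-1]+[200,245]; print(st[i],p.round(1),world(c,*p,z=.062).round(4))
print('pin?',world(c,267,359,z=.07),'cam',(-np.array(c['R']).T@c['t']).round(3), 'px/m',f(c))
for p in((216,249),(204,376),(327,396),(344,261)): print(world(c,*p,z=.06).round(3))
E
```

```text
[108   9  10  11  81] [213.9 357.5] [ 0.6595 -0.0821  0.062 ]
[91 12  7  9 51] [216.3 339.2] [ 0.6495 -0.0481  0.062 ]
[19 18 11 11 95] [223.2 269. ] [0.6155 0.0828 0.062 ]
[  43   24   62   61 1270] [254.3 318.7] [ 0.5712 -0.0188  0.062 ]
[153  29   2  12  17] [234.6 398.7] [ 0.6315 -0.1637  0.062 ]
[149  32   2   6   7] [234.7 394.1] [ 0.6301 -0.1552  0.062 ]
[69 50  8  7 34] [252.9 317.4] [ 0.5735 -0.0161  0.062 ]
[110  65   6   4  11] [266.6 357.4] [ 0.5595 -0.0931  0.062 ]
[103  77  15  12  79] [282.7 354.1] [ 0.5293 -0.0905  0.062 ]
[ 77 113   2   4   6] [314.8 322.3] [ 0.463  -0.0401  0.062 ]
[ 85 112   4  13  25] [318.1 331.6] [ 0.4599 -0.0575  0.062 ]
pin? [ 0.55840578 -0.09472553  0.07      ] cam [0.478 0.042 0.804] px/m 395.5281557981031
[0.624 0.123 0.06 ]
[ 0.685 -0.116  0.06 ]
[ 0.462 -0.175  0.06 ]
[0.396 0.062 0.06 ]
```

View pics/crop.png

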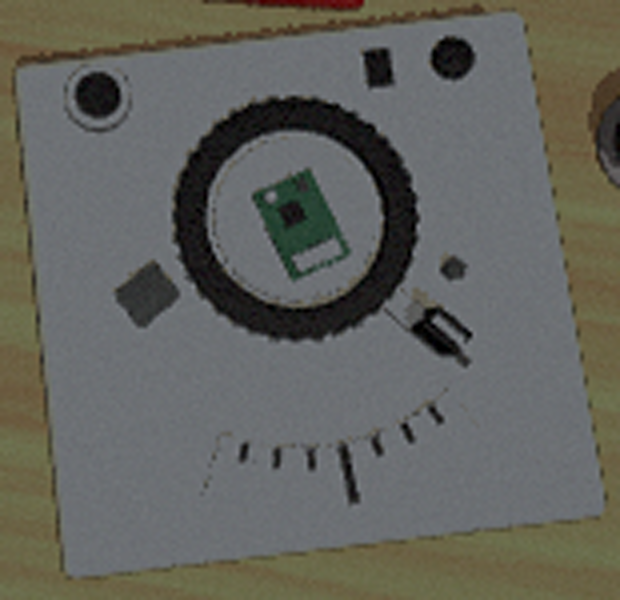

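The crop shows the ring at crop (295,218), the block at (147,295), the pin at (452,267), the lever tab at (440,332) and the long mark at (348,472). The base yaw is about 0.256, the lever is near q≈1.74 and the long mark near q≈1.08. I'll travel over to the tab's open side at height, fingers closed, in a pose where the tool x axis is tangential.

```bash
python3 -m pendant '[{"angular":[0,0,0],"xyz":[-2.6,-2.75,0],"gripper":0},{"angular":[0,0,0],"xyz":[-2.6,-2.75,0],"gripper":0},{"angular":[0,0,0],"xyz":[-2.6,-2.75,0],"gripper":0},{"angular":[0,0,0],"xyz":[-2.6,-2.75,0],"gripper":0},{"angular":[0,0,0],"xyz":[-2.6,-2.75,0],"gripper":0},{"angular":[0,0,0],"xyz":[-2.6,-2.75,0],"gripper":0},{"angular":[0,0,0],"xyz":[-2.6,-2.75,0],"gripper":0},{"angular":[0,0,0],"xyz":[-2.6,-2.75,0],"gripper":0},{"angular":[0,0,0],"xyz":[-2.6,-2.75,0],"gripper":0},{"angular":[0,0,0],"xyz":[-2.6,-2.75,0],"gripper":0},{"angular":[0,0,0],"xyz":[-2.6,-2.75,0],"gripper":0},{"angular":[0,0,0],"xyz":[-2.6,-2.75,0],"gripper":0},{"angular":[0,0,0],"xyz":[-2.6,-2.75,0],"gripper":0},{"angular":[0,0,0],"xyz":[-2.6,-2.75,0],"gripper":0},{"angular":[0,0,0],"xyz":[-2.6,-2.75,0],"gripper":0},{"angular":[0,0,0],"xyz":[-2.6,-2.75,0],"gripper":0},{"angular":[0,0,0],"xyz":[-2.6,-2.75,0],"gripper":0},{"angular":[0,0,0],"xyz":[-2.6,-2.75,0],"gripper":0},{"angular":[0,0,0],"xyz":[0,0,0],"gripper":0},{"angular":[0,0,0],"xyz":[0,0,0],"gripper":0}]'
cat >> h.py <<'E'
from scipy.spatial.transform import Rotation as Ro
def pose():
    s=r.observe(); q=np.array(s['tool_rot']); return np.array(s['position']),Ro.from_quat(q[[1,2,3,0]]).as_matrix(),s
def wcam():
    p,R,s=pose(); c=r.camera('wrist'); T=np.array(c['hand_eye'])
    Rc=(R@T[:3,:3]).T; c2=dict(c); c['R']=Rc; c['t']=-Rc@(R@T[:3,3]+p); return c
def go(xy,z,yaw):
    p,R,s=pose(); d=R.T@(np.r_[xy,z]-p); y=np.arctan2(R[1,0],R[0,0])
    print('pos',p.round(4),'yaw',y.round(3),'shift cm',(d*100).round(2),'turn z deg',round(-np.degrees((yaw-y+np.pi)%(2*np.pi)-np.pi),1),'opening',s['opening'],'t',s['time'])
def proj(c,X):
    v=np.array(c['R'])@X+c['t']; return v[1]/v[2]*f(c)+c['cy'],v[0]/v[2]*f(c)+c['cx']
E
python3 - <<'E'
from h import *
go((.549,-.102),.2,2.57)
c=wcam(); im=c['image'][...,::-1].copy()
cv2.imwrite('pics/w1.png',im)
for q in('stop_block','iris_ring','lever_tab','pointer_tip','long_mark','circuit_board'):
    for l in r.look_for(c,q)[:2]: print(q,round(l['p'],2),np.round(l['centre']),world(c,*l['centre']).round(4))
E
```

```text
time: 2.52
position: [0.486, 0.012, 0.2225]
tool_rot: [-0.0, 0.123, 0.992, 0.0]
wrist_force: [-0.1, -0.4, -0.2]
opening: 0.0004
grip_force: 0.0
pos [0.486  0.012  0.2225] yaw 2.895 shift cm [-8.89 -9.52  2.24] turn z deg 18.6 opening 0.00043989781799858057 t 2.5167
stop_block 0.72 [194. 273.] [0.4852 0.0046 0.0591]
iris_ring 0.59 [234. 275.] [ 0.5225 -0.0032  0.0724]
lever_tab 0.84 [235. 270.] [ 0.5229 -0.0081  0.0722]
pointer_tip 0.79 [234. 272.] [ 0.5213 -0.0062  0.0722]
long_mark 0.92 [186. 212.] [ 0.4611 -0.0534  0.0619]
```

View pics/w1.png

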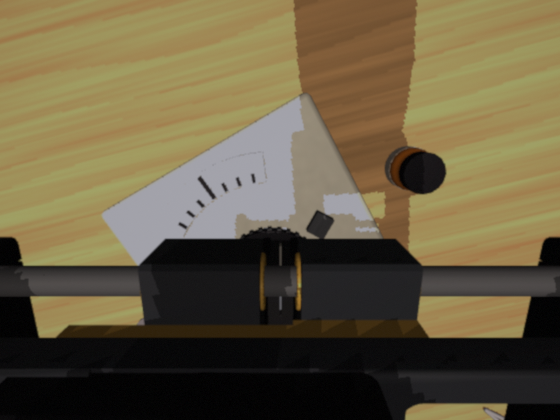

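The wrist view shows the long mark at about (187,206) and the square block at (224,320), with the lever hidden behind the gripper. Now I move to above the start point, then turn.

```bash
python3 -m pendant '[{"angular":[0,0,0],"xyz":[-2.22,-2.38,0],"gripper":0},{"angular":[0,0,0],"xyz":[-2.22,-2.38,0],"gripper":0},{"angular":[0,0,0],"xyz":[-2.22,-2.38,0],"gripper":0},{"angular":[0,0,0],"xyz":[-2.22,-2.38,0],"gripper":0},{"angular":[0,0,6.2],"xyz":[0,0,0],"gripper":0},{"angular":[0,0,6.2],"xyz":[0,0,0],"gripper":0},{"angular":[0,0,6.2],"xyz":[0,0,0],"gripper":0},{"angular":[0,0,0],"xyz":[0,0,0],"gripper":0},{"angular":[0,0,0],"xyz":[0,0,0],"gripper":0}]'
python3 - <<'E'
from h import *
go((.549,-.102),.086,2.57)
c=wcam(); im=c['image'][...,::-1].copy()
cv2.imwrite('pics/w2.png',im)
np.save('w2.npy',c,allow_pickle=True)
for q in('lever_tab','long_mark'):
    for l in r.trace(c,q)[:2]: print(q,round(l['p'],2),np.round(l['centre']),l['mask'].sum(),world(c,*l['centre']).round(4))
E
```

```text
time: 3.62
position: [0.5488, -0.0995, 0.2226]
tool_rot: [0.0, 0.278, 0.961, 0.0]
wrist_force: [0.3, -0.4, -0.2]
opening: 0.0005
grip_force: 0.0
pos [ 0.5488 -0.0995  0.2226] yaw 2.578 shift cm [-0.15 -0.2  13.66] turn z deg 0.5 opening 0.0005271524753533435 t 3.6167
lever_tab 0.78 [175. 321.] 6088 [ 0.552  -0.0551  0.0716]
long_mark 0.76 [ 92. 270.] 4512 [ 0.4615 -0.0555  0.0621]
```

View pics/w2.png

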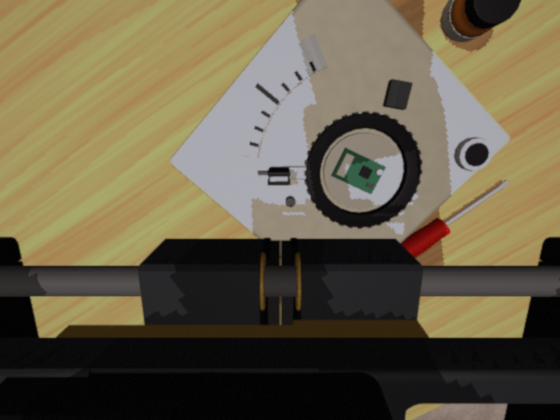

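This is a clear view: ring centre at (169,363), lever tab (175,282), pointer tip (172,258), long mark (93,267), pin (201,291), block (94,398).

```bash
python3 - <<'E'
from h import *
c=np.load('w2.npy',allow_pickle=True).item()
g=c['image'].max(2)
d=(g<55).astype(np.uint8)[:238]
n,l,st,ce=cv2.connectedComponentsWithStats(d)
for i in range(1,n):
    x,y,w,h,a=st[i]
    if 8<a<9000 and 230<ce[i][0]<440: print(st[i],ce[i][::-1].round(1),world(c,*ce[i][::-1],z=.0615).round(4))
m=l==np.argmax([0 if i==0 or not 230<ce[i][0]<440 else st[i][4] for i in range(n)])
pts=np.column_stack(np.nonzero(m))
(cy,cx),R=cv2.minEnclosingCircle(pts[:,None,:].astype(np.float32))
C=world(c,cy,cx,z=.072);print('ring',cy,cx,R,C.round(4), 'R m',R/f(c)*c['range_z'][int(cy),int(cx)])
for nm,p,z in(('mark in',(101.5,277),.062),('mark c',(93,267),.062),('block',(94,398),.07),('tab top',(176,280),.104),('tip',(172.5,259),.066),('pin',(201,291),.07)):
    X=world(c,*p,z=z);v=(X-C)[:2];print(nm,X.round(4),'r',np.hypot(*v).round(4),'ang',(np.arctan2(v[1],v[0])%(2*np.pi)).round(3),'range',world(c,*p).round(4))
E
```

```text
[310  62   5   9  16] [ 66.  312.2] [ 0.4628 -0.0104  0.0615]
[384  80  27  29 595] [ 94.1 396.8] [0.5264 0.0442 0.0615]
[258  86  19  16  31] [ 94.2 267.6] [ 0.4614 -0.0585  0.0615]
[ 306  112  115  116 4731] [168.7 364.3] [ 0.5719 -0.0152  0.0615]
[268 167  22   9 167] [171.5 278.5] [ 0.5286 -0.0891  0.0615]
[359 166  13  13 106] [172. 365.] [ 0.5752 -0.0162  0.0615]
[269 181  20   3  35] [182.5 279.8] [ 0.5387 -0.0939  0.0615]
ring 170.14320373535156 363.37469482421875 59.611629486083984 [ 0.57   -0.0182  0.072 ] R m 0.05756879938322036
mark in [ 0.4717 -0.0546  0.062 ] r 0.1049 ang 3.496 range [ 0.4718 -0.0547  0.0638]
mark c [ 0.4603 -0.0585  0.062 ] r 0.1169 ang 3.493 range [ 0.4604 -0.0585  0.0639]
block [0.5259 0.0424 0.07  ] r 0.075 ang 2.2 range [0.526  0.0426 0.0694]
tab top [ 0.5276 -0.0866  0.104 ] r 0.0804 ang 4.157 range [ 0.5279 -0.0867  0.1023]
tip [ 0.5186 -0.1055  0.066 ] r 0.1013 ang 4.18 range [ 0.5187 -0.1055  0.0657]
pin [ 0.5592 -0.0936  0.07  ] r 0.0762 ang 4.569 range [ 0.5594 -0.0937  0.0688]
```

```bash
python3 -m pendant '[{"angular":[0,0,-0.9],"xyz":[0,-0.2,2.3],"gripper":0},{"angular":[0,0,0],"xyz":[0,0,2.3],"gripper":0},{"angular":[0,0,0],"xyz":[0,0,2.3],"gripper":0},{"angular":[0,0,0],"xyz":[0,0,2.3],"gripper":0},{"angular":[0,0,0],"xyz":[0,0,2.3],"gripper":0},{"angular":[0,0,0],"xyz":[0,0,2.1],"gripper":0},{"angular":[0,0,0],"xyz":[0,0,0],"gripper":0},{"angular":[0,0,0],"xyz":[0.3,0,0],"gripper":0},{"angular":[0,0,0],"xyz":[0.3,0,0],"gripper":0},{"angular":[0,0,0],"xyz":[0.3,0,0],"gripper":0},{"angular":[0,0,0],"xyz":[0,0,0],"gripper":0},{"angular":[0,0,0],"xyz":[0,0,0],"gripper":0}]'
python3 - <<'E'
from h import *
go((.57,-.0182),.086,2.594)
E
```

```text
time: 4.77
position: [0.5409, -0.0972, 0.0881]
tool_rot: [0.001, 0.272, 0.962, -0.0]
wrist_force: [0.7, 0.5, 0.1]
opening: 0.0002
grip_force: 0.2
pos [ 0.5409 -0.0972  0.0881] yaw 2.59 shift cm [1.66 8.25 0.21] turn z deg -0.2 opening 0.00022988290905229437 t 4.7667
```

```bash
python3 -m pendant '[{"angular":[0,0,2.5],"xyz":[0.361,-0.065,0]},{"angular":[0,0,2.5],"xyz":[0.361,-0.065,0]},{"angular":[0,0,2.5],"xyz":[0.361,-0.065,0]},{"angular":[0,0,2.5],"xyz":[0.361,-0.065,0]},{"angular":[0,0,2.5],"xyz":[0.361,-0.065,0]},{"angular":[0,0,2.5],"xyz":[0.361,-0.065,0]},{"angular":[0,0,2.5],"xyz":[0.361,-0.065,0]},{"angular":[0,0,2.5],"xyz":[0.361,-0.065,0]},{"angular":[0,0,2.5],"xyz":[0.361,-0.065,0]},{"angular":[0,0,2.5],"xyz":[0.361,-0.065,0]},{"angular":[0,0,2.5],"xyz":[0.361,-0.065,0]},{"angular":[0,0,2.5],"xyz":[0.361,-0.065,0]},{"angular":[0,0,2.5],"xyz":[0.361,-0.065,0]},{"angular":[0,0,2.5],"xyz":[0.361,-0.065,0]},{"angular":[0,0,2.5],"xyz":[0.361,-0.065,0]},{"angular":[0,0,2.5],"xyz":[0.361,-0.065,0]},{"angular":[0,0,2.5],"xyz":[0.361,-0.065,0]},{"angular":[0,0,2.5],"xyz":[0.361,-0.065,0]}]'
python3 - <<'E'
from h import *
go((.57,-.0182),.086,.84)
E
```

```text
pos [ 0.5409 -0.0972  0.0881] yaw 2.59 shift cm [1.66 8.25 0.21] turn z deg 100.3 opening 0.00022988290905229437 t 4.7667invalid input at $[0]: expected keys angular, xyz, gripper
```

```bash
python3 -m pendant '[{"angular":[0,0,2.5],"xyz":[0.361,-0.065,0],"gripper":0},{"angular":[0,0,2.5],"xyz":[0.361,-0.065,0],"gripper":0},{"angular":[0,0,2.5],"xyz":[0.361,-0.065,0],"gripper":0},{"angular":[0,0,2.5],"xyz":[0.361,-0.065,0],"gripper":0},{"angular":[0,0,2.5],"xyz":[0.361,-0.065,0],"gripper":0},{"angular":[0,0,2.5],"xyz":[0.361,-0.065,0],"gripper":0},{"angular":[0,0,2.5],"xyz":[0.361,-0.065,0],"gripper":0},{"angular":[0,0,2.5],"xyz":[0.361,-0.065,0],"gripper":0},{"angular":[0,0,2.5],"xyz":[0.361,-0.065,0],"gripper":0},{"angular":[0,0,2.5],"xyz":[0.361,-0.065,0],"gripper":0},{"angular":[0,0,2.5],"xyz":[0.361,-0.065,0],"gripper":0},{"angular":[0,0,2.5],"xyz":[0.361,-0.065,0],"gripper":0},{"angular":[0,0,2.5],"xyz":[0.361,-0.065,0],"gripper":0},{"angular":[0,0,2.5],"xyz":[0.361,-0.065,0],"gripper":0},{"angular":[0,0,2.5],"xyz":[0.361,-0.065,0],"gripper":0},{"angular":[0,0,2.5],"xyz":[0.361,-0.065,0],"gripper":0},{"angular":[0,0,2.5],"xyz":[0.361,-0.065,0],"gripper":0},{"angular":[0,0,2.5],"xyz":[0.361,-0.065,0],"gripper":0}]'
python3 - <<'E'
from h import *
go((.57,-.0182),.086,.84)
E
```

```text
time: 6.27
position: [0.4939, -0.0538, 0.0878]
tool_rot: [0.001, 0.621, 0.784, 0.0]
wrist_force: [1.9, -0.1, 0.6]
opening: 0.0002
grip_force: 0.8
pos [ 0.4939 -0.0538  0.0878] yaw 1.802 shift cm [1.72 8.22 0.2 ] turn z deg 55.1 opening 0.0001870181629446947 t 6.2667
```

```bash
python3 -m pendant '[{"angular":[0,0,2.5],"xyz":[0.361,-0.065,0],"gripper":0},{"angular":[0,0,2.5],"xyz":[0.361,-0.065,0],"gripper":0},{"angular":[0,0,2.5],"xyz":[0.361,-0.065,0],"gripper":0},{"angular":[0,0,2.5],"xyz":[0.361,-0.065,0],"gripper":0},{"angular":[0,0,2.5],"xyz":[0.361,-0.065,0],"gripper":0},{"angular":[0,0,2.5],"xyz":[0.361,-0.065,0],"gripper":0},{"angular":[0,0,2.5],"xyz":[0.361,-0.065,0],"gripper":0},{"angular":[0,0,2.5],"xyz":[0.361,-0.065,0],"gripper":0},{"angular":[0,0,2.5],"xyz":[0.361,-0.065,0],"gripper":0},{"angular":[0,0,2.5],"xyz":[0.361,-0.065,0],"gripper":0},{"angular":[0,0,2.5],"xyz":[0.361,-0.065,0],"gripper":0},{"angular":[0,0,2.5],"xyz":[0.361,-0.065,0],"gripper":0},{"angular":[0,0,2.5],"xyz":[0.361,-0.065,0],"gripper":0},{"angular":[0,0,2.5],"xyz":[0.361,-0.065,0],"gripper":0},{"angular":[0,0,2.5],"xyz":[0.361,-0.065,0],"gripper":0},{"angular":[0,0,2.5],"xyz":[0.361,-0.065,0],"gripper":0},{"angular":[0,0,2.5],"xyz":[0.361,-0.065,0],"gripper":0},{"angular":[0,0,2.5],"xyz":[0.361,-0.065,0],"gripper":0},{"angular":[0,0,1],"xyz":[0.144,-0.026,0],"gripper":0},{"angular":[0,0,1],"xyz":[0.144,-0.026,0],"gripper":0}]'
python3 - <<'E'
from h import *
go((.57,-.0182),.086,.84)
E
```

```text
time: 7.93
position: [0.4916, 0.0134, 0.0872]
tool_rot: [0.0, 0.881, 0.472, 0.0]
wrist_force: [-0.4, -1.7, 1.0]
opening: 0.0002
grip_force: 0.6
pos [0.4916 0.0134 0.0872] yaw 0.984 shift cm [1.7  8.28 0.13] turn z deg 8.3 opening 0.0001891548362908472 t 7.9333
```

```bash
python3 -m pendant '[{"angular":[0,0,1],"xyz":[0.144,-0.026,0],"gripper":0},{"angular":[0,0,1],"xyz":[0.144,-0.026,0],"gripper":0},{"angular":[0,0,1],"xyz":[0.144,-0.026,0],"gripper":0},{"angular":[0,0,1],"xyz":[0.144,-0.026,0],"gripper":0},{"angular":[0,0,1],"xyz":[0.144,-0.026,0],"gripper":0},{"angular":[0,0,1],"xyz":[0.144,-0.026,0],"gripper":0},{"angular":[0,0,1],"xyz":[0.144,-0.026,0],"gripper":0}]'
python3 -m pendant '[{"angular":[0,0,0.7],"xyz":[0.1,-0.018,0],"gripper":0},{"angular":[0,0,0],"xyz":[0,0,0],"gripper":0}]' 
python3 - <<'E'
from h import *
go((.57,-.0182),.086,.84)
E
```

```text
time: 8.52
position: [0.4957, 0.0229, 0.0865]
tool_rot: [-0.0, 0.909, 0.417, -0.0]
wrist_force: [-0.4, 0.2, 1.3]
opening: 0.0008
grip_force: 0.6
time: 8.68
position: [0.4963, 0.0239, 0.0865]
tool_rot: [-0.0, 0.911, 0.412, 0.0]
wrist_force: [-0.1, 0.4, -0.0]
opening: 0.0005
grip_force: 0.0
pos [0.4963 0.0239 0.0865] yaw 0.849 shift cm [1.71 8.31 0.04] turn z deg 0.5 opening 0.0005483014014141953 t 8.6833
```

```bash
python3 -m pendant '[{"angular":[0,0,0],"xyz":[0.1,0,0],"gripper":0},{"angular":[0,0,0],"xyz":[0.1,0,0],"gripper":0},{"angular":[0,0,0],"xyz":[0,0,0],"gripper":0}]'; python3 -m pendant '[{"angular":[0,0,0],"xyz":[0.1,0,0],"gripper":0},{"angular":[0,0,0],"xyz":[0.1,0,0],"gripper":0},{"angular":[0,0,0],"xyz":[0,0,0],"gripper":0}]'
```

```text
time: 8.93
position: [0.4974, 0.0252, 0.0864]
tool_rot: [-0.0, 0.911, 0.412, -0.0]
wrist_force: [-1.8, -0.3, 1.5]
opening: 0.0009
grip_force: 0.7
time: 9.18
position: [0.4975, 0.0254, 0.0863]
tool_rot: [0.0, 0.911, 0.412, -0.002]
wrist_force: [-8.0, -6.2, 5.7]
opening: 0.0003
grip_force: 4.8
```

The tool stalled with the force up to 10 N, so the lever is on the stop. I'll hold briefly, back off, rise and look.

```bash
python3 -m pendant '[{"angular":[0,0,0],"xyz":[0,0,0],"gripper":0},{"angular":[0,0,0],"xyz":[0,0,0],"gripper":0},{"angular":[0,0,0],"xyz":[0,0,0],"gripper":0},{"angular":[0,0,0],"xyz":[-0.5,0,0],"gripper":0},{"angular":[0,0,0],"xyz":[-1,0,0],"gripper":0},{"angular":[0,0,0],"xyz":[-1,0,-1],"gripper":0},{"angular":[0,0,0],"xyz":[-1,0,-3],"gripper":0},{"angular":[0,0,0],"xyz":[-1,0,-3],"gripper":0},{"angular":[0,0,0],"xyz":[0,0,-3],"gripper":0},{"angular":[0,0,0],"xyz":[0,0,-3],"gripper":0},{"angular":[0,0,0],"xyz":[0,0,0],"gripper":0},{"angular":[0,0,0],"xyz":[0,0,0],"gripper":0},{"angular":[0,0,0],"xyz":[0,0,0],"gripper":0}]'
python3 - <<'E'
from h import *
go((.57,-.0182),.086,.84)
c=wcam(); cv2.imwrite('pics/w3.png',c['image'][...,::-1]); np.save('w3.npy',c,allow_pickle=True)
E
```

```text
time: 10.27
position: [0.4688, -0.0073, 0.216]
tool_rot: [-0.0, 0.911, 0.412, 0.0]
wrist_force: [0.3, 0.4, -0.4]
opening: 0.0004
grip_force: 0.0
pos [ 0.4688 -0.0073  0.216 ] yaw 0.85 shift cm [ 5.86  8.32 13.  ] turn z deg 0.6 opening 0.0003682893646937121 t 10.2667
```

View pics/w3.png

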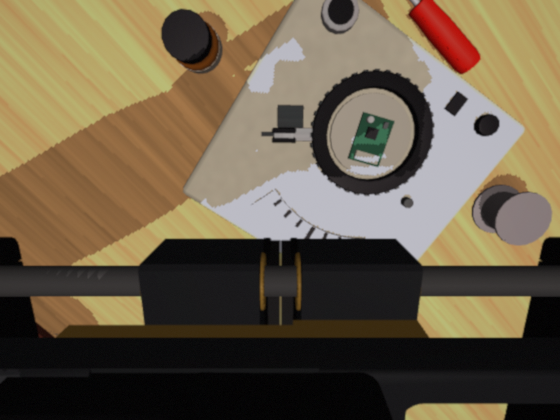

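The lever rests against the block (lever at (134,290), block at (115,290)), and the mark's turn from here is about 1.074 rad (61.5°). I'll cross over the tab at height, descend on its closed side and start pushing back.

```bash
python3 -m pendant '[{"angular":[0,0,0],"xyz":[2.75,0,0],"gripper":0},{"angular":[0,0,0],"xyz":[2.75,0,0],"gripper":0},{"angular":[0,0,0],"xyz":[2.76,0.07,0],"gripper":0},{"angular":[0,0,0],"xyz":[0,0,0],"gripper":0},{"angular":[0,0,0],"xyz":[0,0,2.2],"gripper":0},{"angular":[0,0,0],"xyz":[0,0,2.2],"gripper":0},{"angular":[0,0,0],"xyz":[0,0,2.2],"gripper":0},{"angular":[0,0,0],"xyz":[0,0,2.2],"gripper":0},{"angular":[0,0,0],"xyz":[0,0,2.2],"gripper":0},{"angular":[0,0,0],"xyz":[0,0,1.8],"gripper":0},{"angular":[0,0,0],"xyz":[0,0,0],"gripper":0},{"angular":[0,0,0],"xyz":[-0.3,0,0],"gripper":0},{"angular":[0,0,0],"xyz":[-0.3,0,0],"gripper":0},{"angular":[0,0,0],"xyz":[-0.2,0,0],"gripper":0},{"angular":[0,0,0],"xyz":[0,0,0],"gripper":0},{"angular":[0,0,0],"xyz":[0,0,0],"gripper":0}]'
python3 - <<'E'
from h import *
go((.57,-.0182),.086,1.923)
E
```

```text
time: 11.65
position: [0.5197, 0.0481, 0.0898]
tool_rot: [0.001, 0.911, 0.412, 0.001]
wrist_force: [-0.3, -0.9, -0.0]
opening: 0.0005
grip_force: 0.0
pos [0.5197 0.0481 0.0898] yaw 0.85 shift cm [-1.66  8.15  0.39] turn z deg -61.5 opening 0.0005111104036647201 t 11.65
```

```bash
python3 -m pendant '[{"angular":[0,0,-2.5],"xyz":[-0.361,-0.062,0],"gripper":0},{"angular":[0,0,-2.5],"xyz":[-0.361,-0.062,0],"gripper":0},{"angular":[0,0,-2.5],"xyz":[-0.361,-0.062,0],"gripper":0},{"angular":[0,0,-2.5],"xyz":[-0.361,-0.062,0],"gripper":0},{"angular":[0,0,-2.5],"xyz":[-0.361,-0.062,0],"gripper":0},{"angular":[0,0,-2.5],"xyz":[-0.361,-0.062,0],"gripper":0},{"angular":[0,0,-2.5],"xyz":[-0.361,-0.062,0],"gripper":0},{"angular":[0,0,-2.5],"xyz":[-0.361,-0.062,0],"gripper":0},{"angular":[0,0,-2.5],"xyz":[-0.361,-0.062,0],"gripper":0},{"angular":[0,0,-2.5],"xyz":[-0.361,-0.062,0],"gripper":0},{"angular":[0,0,-2.5],"xyz":[-0.361,-0.062,0],"gripper":0},{"angular":[0,0,-2.5],"xyz":[-0.361,-0.062,0],"gripper":0},{"angular":[0,0,-2.5],"xyz":[-0.361,-0.062,0],"gripper":0},{"angular":[0,0,-2.5],"xyz":[-0.361,-0.062,0],"gripper":0},{"angular":[0,0,-2.5],"xyz":[-0.361,-0.062,0],"gripper":0},{"angular":[0,0,-2.5],"xyz":[-0.361,-0.062,0],"gripper":0},{"angular":[0,0,-2.5],"xyz":[-0.361,-0.062,0],"gripper":0},{"angular":[0,0,-2.5],"xyz":[-0.361,-0.062,0],"gripper":0},{"angular":[0,0,-2.5],"xyz":[-0.361,-0.062,0],"gripper":0},{"angular":[0,0,-2.5],"xyz":[-0.361,-0.062,0],"gripper":0}]'
python3 - <<'E'
from h import *
go((.57,-.0182),.086,1.923)
E
```

```text
time: 13.32
position: [0.4871, -0.0147, 0.0896]
tool_rot: [0.001, 0.651, 0.759, 0.001]
wrist_force: [0.2, 1.6, 1.3]
opening: 0.0005
grip_force: 0.8
pos [ 0.4871 -0.0147  0.0896] yaw 1.725 shift cm [-1.62  8.14  0.37] turn z deg -11.4 opening 0.0005435808944422659 t 13.3167
```

```bash
python3 -m pendant '[{"angular":[0,0,-1],"xyz":[-0.144,-0.025,0],"gripper":0},{"angular":[0,0,-1],"xyz":[-0.144,-0.025,0],"gripper":0},{"angular":[0,0,-1],"xyz":[-0.144,-0.025,0],"gripper":0},{"angular":[0,0,-1],"xyz":[-0.144,-0.025,0],"gripper":0},{"angular":[0,0,-1],"xyz":[-0.144,-0.025,0],"gripper":0},{"angular":[0,0,-1],"xyz":[-0.144,-0.025,0],"gripper":0},{"angular":[0,0,-1],"xyz":[-0.144,-0.025,0],"gripper":0},{"angular":[0,0,-1],"xyz":[-0.144,-0.025,0],"gripper":0},{"angular":[0,0,-1],"xyz":[-0.144,-0.025,0],"gripper":0},{"angular":[0,0,-0.5],"xyz":[-0.072,-0.012,0],"gripper":0},{"angular":[0,0,-0.5],"xyz":[-0.072,-0.012,0],"gripper":0},{"angular":[0,0,0],"xyz":[0,0,0],"gripper":0},{"angular":[0,0,0],"xyz":[0,0,0],"gripper":0}]'
python3 -c '
from h import *
go((.57,-.0182),.086,1.923)'
python3 -m pendant '[{"angular":[0,0,0],"xyz":[0.4,0,0],"gripper":0},{"angular":[0,0,0],"xyz":[0.6,0,0],"gripper":0},{"angular":[0,0,0],"xyz":[0,0,-2],"gripper":0},{"angular":[0,0,0],"xyz":[0,0,-3],"gripper":0},{"angular":[0,0,0],"xyz":[0,0,-3],"gripper":0},{"angular":[0,0,0],"xyz":[-1,0,-3],"gripper":0},{"angular":[0,0,0],"xyz":[-3,0,-2],"gripper":0},{"angular":[0,0,0],"xyz":[-3,0,0],"gripper":0},{"angular":[0,0,0],"xyz":[-1,0,0],"gripper":0},{"angular":[0,0,0],"xyz":[0,0,0],"gripper":0},{"angular":[0,0,0],"xyz":[0,0,0],"gripper":0}]'
python3 - <<'E'
from h import *
c=wcam(); im=c['image'][...,::-1]; cv2.imwrite('pics/w4.png',cv2.resize(im[40:240,170:430],None,fx=3,fy=3,interpolation=cv2.INTER_CUBIC)); np.save('w4.npy',c,allow_pickle=True)
E
```

```text
time: 14.4
position: [0.4872, -0.0294, 0.0884]
tool_rot: [0.0, 0.583, 0.812, -0.0]
wrist_force: [-0.4, 0.2, -0.5]
opening: 0.0005
grip_force: 0.1
pos [ 0.4872 -0.0294  0.0884] yaw 1.897 shift cm [-1.59  8.2   0.24] turn z deg -1.5 opening 0.0005246099845843179 t 14.4
time: 15.32
position: [0.509, -0.095, 0.2175]
tool_rot: [-0.001, 0.583, 0.812, -0.0]
wrist_force: [-0.3, 0.2, -0.6]
opening: 0.0006
grip_force: 0.0
```

View pics/w4.png

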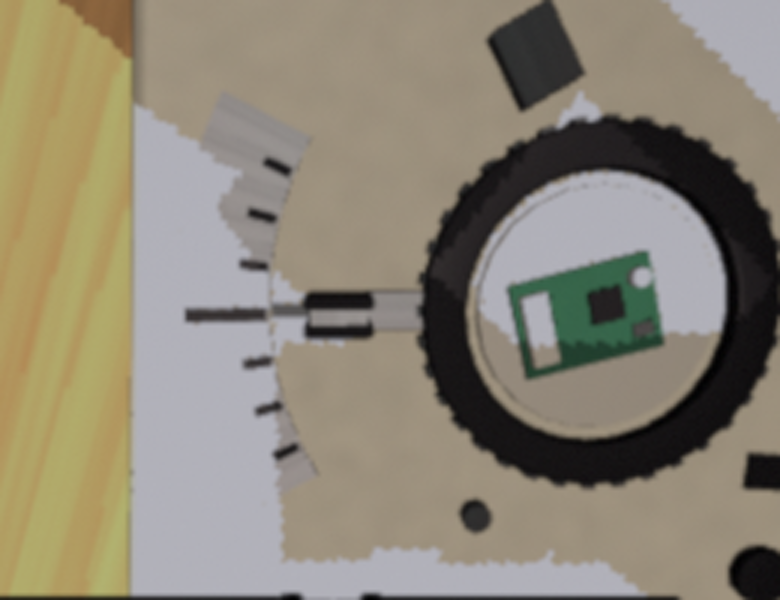

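The crop shows the pointer tip at (309,272) and the long mark's inner end at (314,266). That is about 1–2 mm of lateral error plus the nominal 2 mm radial gap, well inside 5.5 mm. The board is in place and the arm is clear, so I'm handing in.

```bash
python3 -c '
from h import *
c=np.load("w4.npy",allow_pickle=True).item()
a=world(c,40+309/3,170+272/3,z=.066);b=world(c,40+314.5/3,170+266/3,z=.062);print(a,b,np.hypot(*(a-b)[:2]))
if np.hypot(*(a-b)[:2])<.0045: print(r.job_done())'
```

```text
[ 0.47501952 -0.05230154  0.066     ] [ 0.47355997 -0.05485252  0.062     ] 0.0029390136959306116
the job is handed in; nothing more can be done
None
```

I closed the iris against the square stop block, then pushed the lever back so its pointer stands about 3 mm from the inner end of the long mark (limit 5.5 mm). The arm was clear of everything at hand-in, about 15 s into the 51 s allowed; no verdict came back.

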